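Change the workshop bench over from mains to generator

TASK

The mains has failed and the standby generator is running, so turn the bar handle of the changeover switch from mains (one bar) to its centre off position (ring), let go of it and leave it standing there for three full seconds while the machines run down. Then take hold of the handle afresh, turn it on to generator (two bars) until it is fully home, and let go. Leave the isolator beside it switched on and do not disturb the other things on the bench.

Things in the scene. Friction and masses are not known exactly. Their poses are not given: they have to be found in the camera images.
- changeover: Changeover switch: larger of two pale boxes fixed on the bench, 180 (x) x 200 (y) x 110 mm high, long black bar handle on its lid. Conduits leave its +y, -y, +x sides, 50 mm out, below 60 mm. Origin: centre of underside. Raised marks on the lid, 76 mm from the middle, for the handle's nose: one bar at its +y side (mains), a ring at +x (off), two bars at -y (generator).
- handle (a joint): Handle angle, rad: 0 = mains (nose to the box's +y), 1.571 = off (nose to +x), 3.142 = generator (nose to -y); grows clockwise from above; stops 0.05 beyond either end. It clicks: let go within 0.6 rad of one of the three positions it draws itself there, resting within 0.06 rad. Turning takes up to 0.35 N m (6 N at the nose), 0.05 of it friction; past half-way it pulls onward.
- handle_grip (a point): Grip place, on the handle's vertical turning axis (middle of the lid), 152 mm above the bench. Black bar 20 mm thick, 108 mm long, 128 to 170 mm above the bench: blunt end 48 mm, pointed nose 60 mm from the axis, white line on top of the nose half. Under it a round boss of 33 mm radius, top at 128 mm; lid at 110 mm. Site +y points along the bar to the nose, z up.
- handle_nose (a point): Tip of the handle's pointed nose, 60 mm from the turning axis, 152 mm above the bench.
- isolator: Bench isolator: the smaller pale box fixed on the bench, 110 (x) x 130 (y) x 85 mm high, with a small black knob on top and one conduit at its +x side; it must stay on. Origin: centre of its underside.
- isolator_knob (a joint): Angle of the isolator's knob in rad: 0 = on (as found), 1.571 = off.
- isolator_top (a point): Top centre of the isolator's 44 mm knob, 121 mm above the bench.
- can_mid (a point): Middle of a loose upright spray can, 66 mm diameter, 188 mm tall; the point is 94 mm above its foot, z along its axis. A bystander.
- socket_mid (a point): Middle of a loose impact socket standing on its end, 50 mm diameter, 62 mm tall; the point is 31 mm above its foot. A bystander.
- sprocket_mid (a point): Middle of a loose sprocket on its carrier lying flat, 192 mm diameter, 70 mm high; the point is 35 mm above the bench. A bystander.

How it is judged:
By the outcome, as a careful person would: the job done as asked, in the order asked, and still so for the second after the job is handed in, with the robot touching nothing.
It also fails if it takes over 54 s, if anything falls off the work surface, if the arm or the gripper's body presses on something with over 40 N, if the wrist force passes 120 N, or if a joint passes its speed limit or range.

ROBOT

A 6-joint arm with a two-finger parallel gripper is mounted at the origin on the work surface. World frame = base frame: x ahead of the robot, y to its left, z up, the work surface at z = 0. Lengths are in mm, angles in rad, forces in N, time in s.
With the tool pointing down it reaches from about 250 to 725 mm from the base axis. Payload 9.7 kg.
Tool frame: the origin (TCP) lies on the mounting face of the last link; the fingertips stand 173 mm ahead of it and the grasp point (between the pads) lies ctrl.hold_point_z ahead of it (ctrl.hold_point_z is the distance from the TCP to the grasp point, in mm); z points along the fingers, x is the direction in which the jaws open and shut, and the axes are right-handed (so a half turn about z gives the same grasp; the last joint's range is limited). The gripper opens to 85 mm and grips with 20 to 120 N. Pads are 22 mm wide; open, the fingers measure 114 mm over their backs; the gripper's body (76 mm by 85 mm) begins 54 mm behind the grasp point. The pads swing forward as they close: fully open they stand 13 mm farther back than shut.
Start: joints at [1.208, 0.087, 0.176, 1.66, 0, 1.571], TCP at [195.189, 514.197, 404.684] pointing down, gripper open.
Joint ranges: [-3.13, 3.13], [-0.85, 1.81], [-1.15, 1.24], [-2.2, 2.28], [-1.44, 1.52], [-3.14, 3.14]. Speed limits (rad/s): [2.22, 2.22, 2.57, 3.14, 3.14, 3.14].

INTERFACE

Orientations are given as [roll, pitch, yaw] about the fixed x, y, z axes, in that order (R = Rz(yaw) Ry(pitch) Rx(roll)).
In Python, from cell import ctrl, optics gives the robot as it stands.
- The arm moves only by the tool arm_command, never from a script. Its arguments are lists of equal length, an entry for each row: "offset": the shift along the tool's x, y, z in m, a list of three; "turn": the turn about the tool's z in rad; "claw": the closure, from -1 (fully open) to 1 (shut). A call has 1 to 8 rows; each row shifts and turns the pose as measured when the row begins, along the tool's axes as they then stand; what a row does not reach is not made up. A row lasts 1/8 s, in which the tool goes at most 62.5 mm and 10.7 degrees, less where a joint would pass 70% of its speed; a pose out of reach is approached as far as the arm can. A call with a gripper value outside its range is refused whole. The fingers move at their own pace and stop on an object; "squeeze" is the grip in N (left out, the last holds). Time passes only in rows, so rows that do not move let the fingers close. It gives the time, the measured TCP pose, the force and the opening at its end, in the units of the state.
- ctrl.state(): the state, without advancing time (a new reading comes with each control period).
- optics.get_image(name): name is "scene" or "top" or "wrist"; returns a dict with "img" (420x560x3 uint8, red, green, blue), "fx", "fy", "cx", "cy" (pixels), "k1" (the pictures are not rectified: a ray, as slopes to the right and down, at radius r is drawn at 1 + k1 r^2 times it, then the intrinsics apply), "world_to_cam" (4x4, takes a point from world to camera coordinates). Camera axes: x right, y down, z forward; pixel columns grow to the right and rows downward; lengths in mm; the calibration is good to about 2 mm. A picture is of the moment at which its call begins. There is no depth.
- ctrl.job_done(): hands the job in, once; it reports no verdict.
Trained networks look in the newest picture that a camera, given by its name, has taken for a name from the list of things; names that differ only in an ending like _2 or _b are one class to them, and where a whole thing is asked for, a point or a joint stands for the part that bears it (a point fixed in the world has none). Each returns a list of dicts, best first, with "score" (0 to 1); they miss things now and then, are a little off and sometimes report something else, mostly with a low value. They report only what shows in the picture. A call takes as long as a camera call.
- optics.outline_of(query, camera): "pixels" (420x560 bool, what is visible of it) and "xy" ([column, row] in pixels, amid what is visible of it).
The state is a dict: "clock": time; "joint_pos": joint angles; "qd": joint speeds; "effort": joint torques, N m; "tcp_pos": TCP position; "eef_rot": TCP orientation; "ft_force": force on the tool from outside, world axes, zero at the start; "ft_torque": the same for the moment, N m; "gripper_width": finger opening in mm.
Only numpy, scipy, OpenCV 4.12 (cv2) and the standard library are available. Lean on these libraries where they do the work, as an engineer would, in place of code of your own. Each camera call takes 0.05 s, during which the arm holds its last target. There are 200 camera calls.

## Working session

There is one attempt and no reset: what is moved stays moved. The work goes in short steps, Python scripts to look and compute and a tool call to move; the robot and the scene stay as the last step left them, time stands still between calls to the robot, and variables do not carry over. Pictures are saved under pics/ and viewed, about 8 in all and at most 12, crops included, and the job is handed in when it is done.

Besides the shell and the picture viewer there is one more tool, called after "Call:" as name(argument=value, ...), one argument or row to a line, values as JSON. arm_command: Moves the arm, as the interface text tells. Its arguments: {"type":"object","properties":{"offset":{"type":"array"},"turn":{"type":"array"},"claw":{"type":"array"},"squeeze":{"type":"number"}},"required":["offset","turn","claw"]}

```bash
mkdir -p pics
cat > h.py <<'E'
import numpy as np, cv2
from cell import ctrl, optics
from scipy.spatial.transform import Rotation as R
def ray(im,px):
    d=np.array([(px[0]-im['cx'])/im['fx'],(px[1]-im['cy'])/im['fy']]); u=d.copy()
    for _ in range(20): u=d/(1+im['k1']*(u@u))
    T=np.array(im['world_to_cam']); v=T[:3,:3].T@np.array([u[0],u[1],1]); o=-T[:3,:3].T@T[:3,3]
    return o,v
def atz(im,px,z):
    o,v=ray(im,px); return o+v*(z-o[2])/v[2]
def proj(im,p):
    T=np.array(im['world_to_cam']); c=T[:3,:3]@np.array(p)+T[:3,3]; u=c[:2]/c[2]; u=u*(1+im['k1']*(u@u))
    return u*[im['fx'],im['fy']]+[im['cx'],im['cy']]
def save(im,n): cv2.imwrite('pics/'+n,im['img'][:,:,::-1])
E
python3 - <<'E'
from h import *
s=ctrl.state(); print(s['clock'],s['tcp_pos'],s['eef_rot'],s['gripper_width'],ctrl.hold_point_z)
im=optics.get_image('top'); sc=optics.get_image('scene')
cv2.imwrite('pics/a.png',im['img'][:,:,::-1]); save(sc,'b.png')
for q,z in [('changeover',110),('handle',170),('isolator',85),('isolator_top',121),('can_mid',188),('socket_mid',62),('sprocket_mid',70)]:
    for r in optics.outline_of(q,'top')[:2]: print(q,round(r['score'],2),np.round(r['xy']),atz(im,r['xy'],z).round())
E
```

```text
0.0 [195.18406741 514.19935124 403.96699013] [3.14158211e+00 1.36009851e-03 1.20798892e+00] 85.6416585919536 154.70000000000002
handle 0.83 [262. 233.] [534. 195. 170.]
isolator 0.94 [401. 220.] [ 578. -195.   85.]
isolator_top 0.62 [403. 221.] [ 571. -192.  121.]
can_mid 0.68 [343. 157.] [735. -21. 188.]
socket_mid 0.6 [335. 286.] [393.  -8.  62.]
sprocket_mid 0.66 [267. 235.] [537. 183.  70.]
```

View pics/a.png

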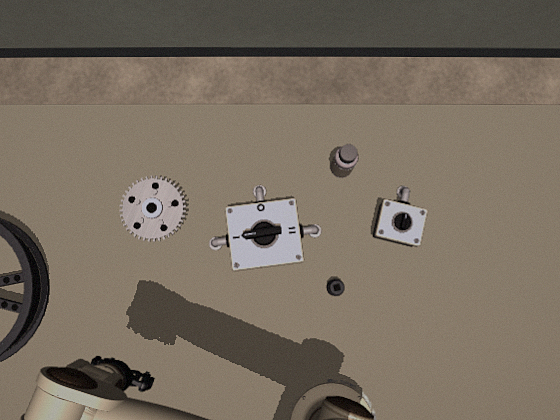

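View pics/b.png

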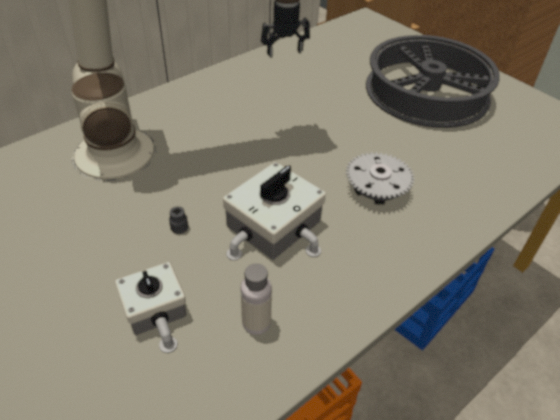

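The top view (up = +x, left = +y) shows the changeover at about (264,233). The mains bar mark is at (238,237), the ring at (261,208) and the two bars at (291,230), with the nose pointing to mains. The isolator is at (401,220), the can at (343,157), the socket at (335,286) and the sprocket at (153,208). The network's sprocket answer fell on the switch, so I'm rejecting it.

Run:
```python
from h import *
im=optics.get_image('top')
a,b,r=[atz(im,p,111) for p in((238,237),(291.5,229.5),(261,208))]
c=(a+b)/2; d=a-b; print(c,np.linalg.norm(d),np.arctan2(d[1],d[0])-np.pi/2, np.linalg.norm(r-c),np.arctan2(*(r-c)[1::-1]))
s=ctrl.state(); Rm=R.from_euler('xyz',s['eef_rot']).as_matrix()
print(Rm.T@(np.array([c[0],c[1],400])-s['tcp_pos']), s['joint_pos'])
```

```text
[537.94056019 189.20382711 111.        ] 149.16540877510644 0.14016951156173052 71.23945194905144 0.15190038249330168
[-182.21171317  435.77539655    4.6568336 ] [1.20800046e+00 8.69178333e-02 1.75862080e-01 1.65979511e+00
 1.83386476e-05 1.57076693e+00]
```

Call:
arm_command(
  offset=[
    [-0.023,0.0545,0],
    [-0.023,0.0545,0],
    [-0.023,0.0545,0],
    [-0.023,0.0545,0],
    [-0.023,0.0545,0],
    [-0.023,0.0545,0],
    [-0.023,0.0545,0],
    [-0.023,0.0545,0],
  ],
  turn=[0,0,0,0,0,0,0,0],
  claw=[-1,-1,-1,-1,-1,-1,-1,-1],
)

```text
clock: 1.5
tcp_pos: [545.5, 180.8, 404.8]
eef_rot: [3.14, -0.003, 1.216]
ft_force: [0.6, 1.1, -0.8]
gripper_width: 85.3
```

Call:
arm_command(
  offset=[
    [0,0,0],
    [0,0,0],
    [0,0,0],
    [0,0,0],
    [0,0,0],
    [0,0,0],
    [0,0,0],
    [0,0,0],
  ],
  turn=[-0.18,-0.18,-0.18,-0.18,-0.18,-0.18,-0.18,-0.18],
  claw=[-1,-1,-1,-1,-1,-1,-1,-1],
)

```text
clock: 2.5
tcp_pos: [548.9, 176.2, 403.3]
eef_rot: [3.141, 0.0, 2.695]
ft_force: [-0.7, 0.1, -0.0]
gripper_width: 85.4
```

Call:
arm_command(
  offset=[
    [0,0,0],
    [0,0,0],
    [0,0,0],
    [0,0,0],
    [0,0,0],
  ],
  turn=[-0.18,-0.18,-0.18,-0.18,0],
  claw=[-1,-1,-1,-1,-1],
)

```text
clock: 3.12
tcp_pos: [548.9, 176.2, 403.3]
eef_rot: [3.141, 0.001, -2.845]
ft_force: [0.2, -0.4, 0.5]
gripper_width: 85.5
```

```bash
cat > look.py <<'E'
from h import *
import sys
im=optics.get_image('wrist'); save(im,sys.argv[1])
s=ctrl.state(); print(s['clock'],s['tcp_pos'],s['eef_rot'],s['joint_pos'])
for q,z in [('handle',170),('changeover',110)]:
    for r in optics.outline_of(q,'wrist')[:1]:
        m=r['pixels'].astype(np.uint8); box=cv2.minAreaRect(cv2.findNonZero(m))
        print(q,r['score'],r['xy'],atz(im,r['xy'],z).round(1)); print([atz(im,p,z).round(1)[:2].tolist() for p in cv2.boxPoints(box)])
E
python3 look.py c.png
```

```text
3.175 [548.95803477 176.21129588 403.27874235] [ 3.14101923e+00  9.58003620e-04 -2.84750893e+00] [ 3.10494865e-01  1.50642967e-01  2.43084636e-01  1.66227071e+00
  5.57622658e-04 -1.55438519e+00]
handle 0.8 [290.3, 229.3] [544.5 177.7 170. ]
[[585.1, 156.0], [541.8, 130.5], [485.8, 220.3], [534.7, 251.3]]
changeover 0.68 [293.2, 197.3] [543.2 169.  110. ]
[[668.3, 296.4], [652.2, 53.3], [469.3, 43.0], [434.1, 298.5]]
```

View pics/c.png

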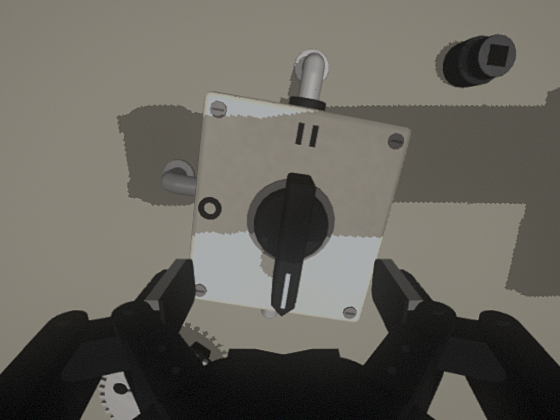

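The wrist view shows the lid with screws at (218,109), (396,141), (349,313) and (200,291). The ring is at (209,208), the two bars at (307,134), and the handle runs from its nose at (283,315) to its blunt end at (299,175).

```bash
cat > m.py <<'E'
from h import *
im=optics.get_image('wrist'); s=ctrl.state()
w=lambda x,y,z: atz(im,(x,y),z)[:2]
S=[w(x,y,111) for x,y in((218,109),(396,141),(349,313),(200,291))]
c=np.mean(S,0); print('screws',np.round(S,1).tolist(),c)
r=w(209,208,111)-c; b=w(307,134,111)-c
print('ring',np.hypot(*r),np.arctan2(r[1],r[0]),'gen',np.hypot(*b),np.arctan2(b[1],b[0])+np.pi/2)
n,e=w(282,315,165),w(299,175,170); d=n-e; u=d/np.hypot(*d)
print('bar',np.hypot(*d),np.arctan2(d[1],d[0])-np.pi/2,'axis',e+48*u, n-60*u)
E
python3 m.py
```

```text
screws [[624.9, 115.0], [474.4, 96.2], [453.5, 267.1], [602.5, 286.0]] [538.83256857 191.06667857]
ring 74.43394166982947 0.12216084825882335 gen 78.57357269095367 0.12370052001008003
bar 114.26192047500545 0.1925735713230352 axis [541.17849079 186.08068893] [539.98004985 192.22685744]
```

Call:
arm_command(
  offset=[
    [0.0053,0.0166,0],
    [0,0,0],
    [0,0,0.03],
    [0,0,0],
  ],
  turn=[0,0.15,0,0],
  claw=[-1,-1,-1,-1],
)

```text
clock: 3.82
tcp_pos: [537.0, 193.6, 373.2]
eef_rot: [3.14, 0.001, -3.007]
ft_force: [-0.6, 0.8, -0.1]
gripper_width: 85.3
```

```bash
python3 look.py d.png
```

```text
3.875 [537.15711237 193.59181855 375.12466848] [ 3.13946884  0.00367773 -3.00661445] [ 3.45654686e-01  1.25840037e-01  1.60863635e-01  1.60177938e+00
  1.30776577e-03 -1.36012110e+00]
handle 0.97 [284.7, 219.1] [539.2 179.2 170. ]
[[578.3, 238.7], [559.0, 136.0], [511.7, 143.4], [523.0, 250.1]]
changeover 0.56 [285.0, 182.6] [540.1 169.5 110. ]
[[664.5, 296.5], [639.9, 56.4], [466.5, 51.3], [436.5, 295.7]]
```

View pics/d.png

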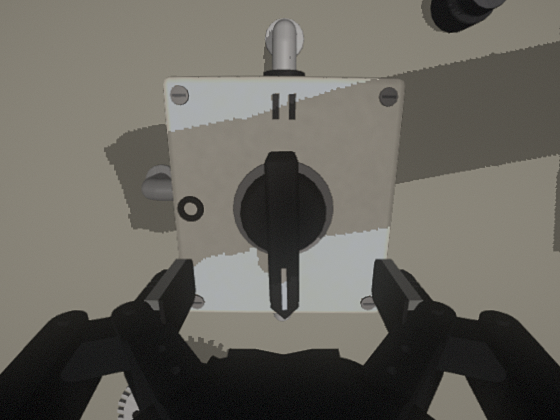

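The handle is squarely between the fingers: bar at column 283, finger midpoint at about 284. I'll recheck the axis along the bar using the screws at (179,95), (388,97), (367,303) and (198,302).

Run:
```python
from h import *
im=optics.get_image('wrist'); s=ctrl.state(); print(s['tcp_pos'],s['eef_rot'])
w=lambda x,y,z: atz(im,(x,y),z)[:2]
S=[w(x,y,111) for x,y in((179,95),(388,97),(367,302.5),(198,302))]; c=np.mean(S,0); print(np.round(S,1).tolist(),c)
r=w(190.5,208,111)-c; b=w(284,106,111)-c
print(np.hypot(*r),np.arctan2(r[1],r[0]),np.hypot(*b),np.arctan2(b[1],b[0])+np.pi/2)
n,e=w(285,317,160),w(282.5,152,170); d=n-e; u=d/np.hypot(*d); print(np.hypot(*d),np.arctan2(d[1],d[0])-np.pi/2,e+48*u,n-60*u)
```

```text
[537.72398804 193.1665708  376.492969  ] [ 3.1391858   0.00620219 -3.00640463]
[[628.1, 115.5], [475.9, 96.2], [454.5, 267.8], [604.3, 288.4]] [540.71041881 192.00173069]
74.71841175205707 0.12264611010995334 79.29092504822941 0.12413399460451058
117.75785583213552 0.14944587981240542 [540.28236276 188.01976109] [538.82951354 197.66885326]
```

Call:
arm_command(
  offset=[
    [-0.002,-0.0025,0.03],
    [0,0,0.03],
    [0,0,0],
  ],
  turn=[0,0,0],
  claw=[-1,-1,-1],
  squeeze=60,
)

```text
clock: 4.4
tcp_pos: [541.1, 191.5, 319.0]
eef_rot: [3.138, 0.011, -3.007]
ft_force: [0.4, -0.8, 1.6]
gripper_width: 85.0
```

Call:
arm_command(
  offset=[
    [0.002,0,0.011],
    [0,0,0],
  ],
  turn=[0,0],
  claw=[-1,-1],
)

```text
clock: 4.65
tcp_pos: [539.5, 191.4, 310.1]
eef_rot: [3.137, 0.014, -3.007]
ft_force: [-1.2, 0.1, 0.7]
gripper_width: 85.3
```

Call:
arm_command(
  offset=[
    [0,0,0],
    [0,0,0],
    [0,0,0],
    [0,0,0],
    [0,0,0],
    [0,0,0],
  ],
  turn=[0,0,0,0,0,0],
  claw=[1,1,1,1,1,1],
)

```text
clock: 5.4
tcp_pos: [536.6, 191.3, 312.9]
eef_rot: [3.136, 0.008, -3.006]
ft_force: [1.2, -0.2, -1.0]
gripper_width: 19.5
```

Call:
arm_command(
  offset=[
    [0,0,0.002],
    [0,0,0],
    [0,0,0],
    [0,0,0],
  ],
  turn=[0.1,0.15,0.15,0.15],
  claw=[1,1,1,1],
)

```text
clock: 5.9
tcp_pos: [536.9, 191.2, 312.9]
eef_rot: [3.132, 0.007, 2.712]
ft_force: [0.5, 0.5, 0.7]
gripper_width: 19.3
```

Call:
arm_command(
  offset=[
    [0,0,0],
    [0,0,0],
    [0,0,0],
    [0,0,0],
    [0,0,0],
    [0,0,0],
    [0,0,0],
    [0,0,0],
  ],
  turn=[0.145,0.145,0.145,0.145,0.145,0.145,0.145,0],
  claw=[1,1,1,1,1,1,1,1],
)

```text
clock: 6.9
tcp_pos: [537.5, 190.7, 312.9]
eef_rot: [3.131, -0.001, 1.663]
ft_force: [-0.5, 1.0, -0.0]
gripper_width: 19.3
```

Call:
arm_command(
  offset=[
    [0,0,0],
    [0,0,0],
    [0,0,0],
    [0,0,0],
    [0,0,0],
    [0,0,-0.03],
    [0,0,-0.03],
    [0,0,0],
  ],
  turn=[-0.03,0,0,0,0,0,0,0],
  claw=[1,-1,-1,-1,-1,-1,-1,-1],
)

```text
clock: 7.9
tcp_pos: [537.0, 190.4, 374.1]
eef_rot: [3.131, -0.001, 1.702]
ft_force: [-0.0, -0.0, -0.5]
gripper_width: 85.2
```

```bash
python3 look.py e.png
```

```text
7.95 [536.94442859 190.4043839  372.62777246] [ 3.13246000e+00 -5.91414885e-04  1.70238029e+00] [ 3.41032006e-01  1.19008956e-01  1.48512753e-01  1.59124408e+00
 -1.32037028e-03  2.09444761e-01]
handle 0.78 [280.6, 220.3] [527.1 187.5 170. ]
[[585.2, 150.1], [483.3, 171.3], [491.7, 218.5], [598.2, 205.3]]
changeover 0.56 [284.1, 187.9] [521.1 189.  110. ]
[[661.9, 67.1], [464.1, 70.1], [435.2, 287.3], [625.6, 341.8]]
```

View pics/e.png

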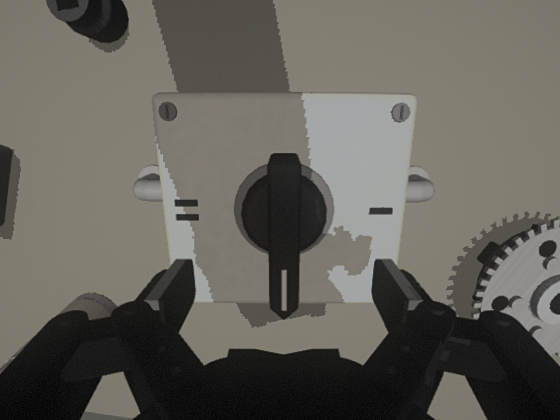

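The handle stands at off: it is vertical in the view at column 284, with its nose (284,317) over the ring's side. I'll wait over 4 s clear of it.

Call:
arm_command(
  offset=[
    [0,0,0],
    [0,0,0],
    [0,0,0],
    [0,0,0],
    [0,0,0],
    [0,0,0],
    [0,0,0],
    [0,0,0],
  ],
  turn=[0,0,0,0,0,0,0,0],
  claw=[-1,-1,-1,-1,-1,-1,-1,-1],
)

```text
clock: 9.05
tcp_pos: [536.6, 190.3, 368.6]
eef_rot: [3.138, 0.001, 1.702]
ft_force: [0.7, 1.0, 0.2]
gripper_width: 85.6
```

Call:
arm_command(
  offset=[
    [0,0,0],
    [0,0,0],
    [0,0,0],
    [0,0,0],
    [0,0,0],
    [0,0,0],
    [0,0,0],
    [0,0,0],
  ],
  turn=[0,0,0,0,0,0,0,0],
  claw=[-1,-1,-1,-1,-1,-1,-1,-1],
)

```text
clock: 10.05
tcp_pos: [536.6, 190.2, 368.6]
eef_rot: [3.138, 0.001, 1.702]
ft_force: [0.2, -0.2, -0.7]
gripper_width: 85.7
```

Call:
arm_command(
  offset=[
    [0,0,0],
    [0,0,0],
    [0,0,0],
    [0,0,0],
    [0,0,0],
    [0,0,0],
    [0,0,0],
    [0,0,0],
  ],
  turn=[0,0,0,0,0,0,0,0],
  claw=[-1,-1,-1,-1,-1,-1,-1,-1],
)

```text
clock: 11.05
tcp_pos: [536.6, 190.3, 368.6]
eef_rot: [3.138, 0.001, 1.702]
ft_force: [0.1, 1.3, -0.2]
gripper_width: 85.7
```

Call:
arm_command(
  offset=[
    [0,0,0],
    [0,0,0],
    [0,0,0],
    [0,0,0],
    [0,0,0],
    [0,0,0],
    [0,0,0],
    [0,0,0],
  ],
  turn=[0,0,0,0,0,0,0,0],
  claw=[-1,-1,-1,-1,-1,-1,-1,-1],
)

```text
clock: 12.05
tcp_pos: [536.6, 190.3, 368.6]
eef_rot: [3.138, 0.001, 1.702]
ft_force: [0.9, 0.4, -0.4]
gripper_width: 85.5
```

Call:
arm_command(
  offset=[
    [0,0,0.03],
    [0,0,0.028],
    [0,0,0],
    [0,0,0],
    [0,0,0],
    [0,0,0],
    [0,0,0],
    [0,0,0],
  ],
  turn=[0,0,0,0,0,0,0,0],
  claw=[-1,-1,-1,1,1,1,1,1],
)

```text
clock: 13.05
tcp_pos: [537.3, 190.8, 313.7]
eef_rot: [3.133, -0.001, 1.703]
ft_force: [1.3, 0.1, -3.2]
gripper_width: 19.1
```

Call:
arm_command(
  offset=[
    [0,0,0],
    [0,0,0],
    [0,0,0],
    [0,0,0],
    [0,0,0],
    [0,0,0],
  ],
  turn=[0,0.1,0.15,0.15,0.15,0],
  claw=[1,1,1,1,1,1],
)

```text
clock: 13.8
tcp_pos: [537.2, 190.6, 313.7]
eef_rot: [3.134, -0.004, 1.139]
ft_force: [0.5, 1.5, -0.6]
gripper_width: 19.5
```

Call:
arm_command(
  offset=[
    [0,0,0],
    [0,0,0],
    [0,0,0],
    [0,0,0],
    [0,0,0],
    [0,0,0],
    [0,0,0],
    [0,0,0],
  ],
  turn=[0.145,0.145,0.145,0.145,0.145,0.145,0.12,0],
  claw=[1,1,1,1,1,1,1,1],
)

```text
clock: 14.8
tcp_pos: [536.8, 190.5, 313.7]
eef_rot: [3.14, -0.007, 0.149]
ft_force: [1.3, 2.2, -0.1]
gripper_width: 19.2
```

Call:
arm_command(
  offset=[
    [0,0,0],
    [0,0,0],
    [0,0,0],
    [0,0,0],
    [0,0,0],
    [0,0,0],
    [0,0,-0.03],
    [0,0,-0.03],
  ],
  turn=[0.03,0,0,0,0,0,0,0],
  claw=[1,1,-1,-1,-1,-1,-1,-1],
)

```text
clock: 15.8
tcp_pos: [536.1, 190.1, 372.8]
eef_rot: [3.139, -0.003, 0.126]
ft_force: [0.3, 0.0, 0.9]
gripper_width: 85.3
```

```bash
python3 look.py f.png; python3 -c "
from h import *
save(optics.get_image('scene'),'g.png')"
```

```text
15.85 [536.1971708  190.14532444 376.94712831] [ 3.13965163 -0.00741259  0.12639657] [ 0.34146547  0.11955985  0.15747455  1.60188343 -0.00347825  1.78586055]
handle 0.68 [283.5, 221.1] [536.4 202.8 170. ]
[[497.8, 146.3], [519.7, 246.4], [566.6, 237.5], [552.2, 132.7]]
changeover 0.68 [286.7, 182.6] [537.7 213.9 110. ]
[[433.9, 308.1], [602.9, 346.7], [687.7, 118.8], [465.6, 63.3]]
```

View pics/f.png

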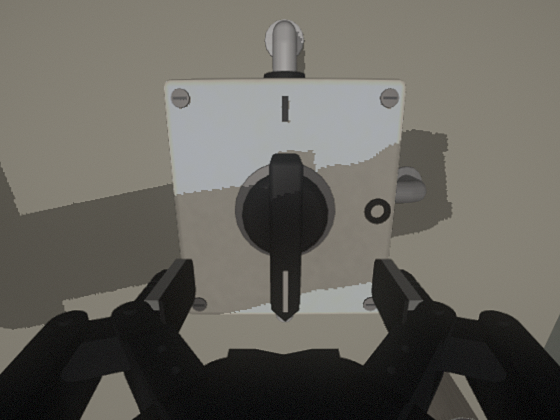

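View pics/g.png

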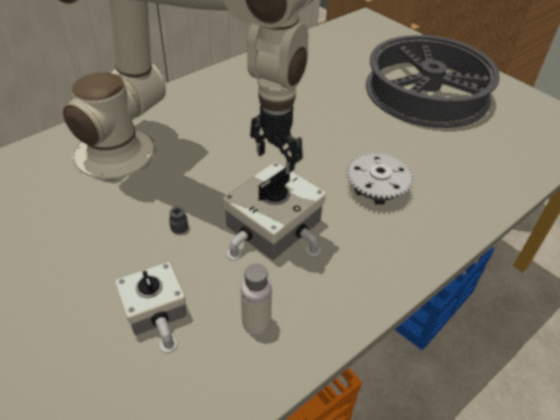

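The handle is straight in the wrist view (column 285, nose at (285,319)), pointing away from the mains bar at (285,108), so it is on generator. The scene view shows the isolator knob, can, socket and sprocket where they were. Next I'll go a little higher, then hand in.

Call:
arm_command(
  offset=[
    [0,0,-0.03],
    [0,0,-0.02],
    [0,0,0],
    [0,0,0],
  ],
  turn=[0,0,0,0],
  claw=[-1,-1,-1,-1],
)

```text
clock: 16.5
tcp_pos: [536.2, 190.4, 417.6]
eef_rot: [3.137, 0.003, 0.126]
ft_force: [-1.2, 1.0, -0.2]
gripper_width: 85.5
```

```bash
python3 -c "
from h import *
s=ctrl.state();print(s['clock'],s['tcp_pos'],s['ft_force']);print(ctrl.job_done())"
```

```text
16.5 [536.23796943 190.35160452 417.581626  ] [-1.17729757  0.97756313 -0.15974338]
the job is handed in; nothing more can be done
None
```

The changeover switch is on generator and the job is handed in, at 16.5 s of the 54 s allowed. I turned the handle from mains to off, let go and lifted clear, and left it there for about 4.5 s. Then I took hold again, turned it to generator, let go and backed off.

- **Off position:** the wrist picture after the first release showed the handle standing at the ring.
- **Generator position:** the last wrist picture showed the nose directly opposite the mains mark, in line with the box. The angle was judged by eye and from the tool's angle, not measured from the picture.
- **Other things on the bench:** by eye, the last scene picture showed the isolator knob, can, socket and sprocket as they were at the start. I did not measure their positions.
- **Forces:** the wrist force stayed at about 3 N or less in every reading taken at the end of a move.

**What disagreed:** the network wrongly placed the sprocket on the switch and missed the changeover in the top picture. I used marks and screws read from the pictures instead. The measured pose wandered by a few mm between readings, with no effect on the grip.

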